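Lock the battery cartridge into the desk lamp's base

ROBOT

A 6-joint arm with a two-finger parallel gripper is mounted at the origin on the work surface. World frame = base frame: x ahead of the robot, y to its left, z up, the work surface at z = 0. Lengths are in m, angles in rad, forces in N, time in s.
With the tool pointing down it reaches from about 0.25 to 0.725 m from the base axis. Payload 4 kg.
Tool frame: the origin (TCP) lies where the fingers leave the gripper's body, on its centre line; the fingertips stand 73 mm ahead of it and the grasp point (between the pads) lies r.tcp_to_grasp ahead of it (r.tcp_to_grasp is the distance from the TCP to the grasp point, in m); z points along the fingers, y is the line along which they close (so a half turn about z gives the same grasp; the last joint's range is limited). The gripper opens to 85 mm and grips with 20 to 120 N. Pads are 22 mm wide; open, the fingers measure 114 mm over their backs; the gripper's body (76 mm by 85 mm) begins 54 mm behind the grasp point. The pads swing forward as they close: fully open they stand 13 mm farther back than shut.
Start: joints at [-1.122, 0.241, 0.005, 1.335, 0, 1.571], TCP at [0.217, -0.45, 0.304] pointing down, gripper open.
Joint ranges: [-2.72, 2.72], [-1.05, 1.87], [-1.09, 1.28], [-1.99, 2.15], [-1.42, 1.44], [-3.14, 3.14]. Speed limits (rad/s): [2.79, 2.79, 3.14, 3.14, 3.14, 3.14].

INTERFACE

Orientations are given as a unit quaternion [x, y, z, w].
In Python, from workcell import r gives the robot as it stands.
- The arm moves only by the shell command python3 -m inch 'ROWS' [FORCE]. ROWS is JSON, a list that holds one entry, the list of rows, each a list of 7 numbers: the shift along the world's x, y, z scaled (see below), then the turn, a rotation vector about the world's x, y, z scaled (see below), then the opening, from 0 (shut) to 1 (fully open). A call has 1 to 20 rows; each row is the pose to reach, as a shift and turn from the pose commanded when the call began, turning the shorter way round; what a row does not reach only later rows make up. The controller multiplies each number of a shift by 1 m and each number of a turn by pi rad. A row lasts 1/10 s, in which the tool goes at most 50 mm and 8.59 degrees, less where a joint would pass 70% of its speed; a pose out of reach is approached as far as the arm can. A call with a number of a shift or a turn outside -1 to 1 is refused whole. A call with a gripper value outside its range is refused whole. The fingers move at their own pace and stop on an object; FORCE is the grip in N (left out, the last holds). Time passes only in rows, so rows that repeat a pose let the fingers close. It gives the time, the measured TCP pose, the force, the opening and the grip force at its end, in the units of the state.
- r.state(): the state, without advancing time (a new reading comes with each control period).
- r.read_camera(name): name is "scene" or "side" or "wrist"; returns a dict with "frame" (480x640x3 uint8, blue, green, red), "z_map" (480x640 float32, m along the optical axis (not along the pixel's ray), 0 where there is no reading), "K" (3x3 intrinsics, pixels), "R" (3x3) and "t" (3): a world point X has camera coordinates R X + t; the wrist camera has in their place "tool_from_camera" (4x4, takes a point from camera to tool coordinates, whose origin is the TCP and whose axes are the flange's). Camera axes: x right, y down, z forward; pixel columns grow to the right and rows downward; lengths in m; the calibration is good to about 2 mm. A picture is of the moment at which its call begins: read the wrist's pose just before it.
- r.sign_off(): hands the job in; it is judged then, once.
The state is a dict: "clock": time; "joint_pos": joint angles; "joint_velocities": joint speeds; "joint_torque": joint torques, N m; "eef_pos": TCP position; "tcp_rot": TCP orientation; "contact_force": force on the tool from outside, world axes, zero at the start; "torque": the same for the moment, N m; "finger_gap": opening from 0.0 (shut) to 1.0 (fully open); "grip_force": force on a finger pad.
Only numpy, scipy, OpenCV 4.12 (cv2) and the standard library are available. Lean on these libraries where they do the work, as an engineer would, in place of code of your own. Each camera call takes 0.05 s, during which the arm holds its last target. There are 200 camera calls.

TASK

Fit the battery cartridge (the grey one with the two side lugs) into the round socket of the desk lamp's base: lower it with its lugs through the two gaps, then twist it clockwise, seen from above, as far as it goes so that the ramps draw it tight, and let go. Leave the similar paperweight without lugs where it stands.

Things in the scene. Friction and masses are not known exactly. Their poses are not given: they have to be found in the camera images.
- cartridge: Loose grey plastic cartridge, 0.24 kg, 80 mm tall, upright. Round body 48 mm wide, 0 to 40 mm up (lowest 10 mm tapers to a 36 mm foot); grip bar on top, 40 to 80 mm up, 50 long along x, 14 thick along y. Lugs stick out along +x and -x, under the bar's ends: 78 mm tip to tip, 18 wide, 10 to 16 mm up. Origin: centre of underside, z up. A half turn makes no difference.
- lamp: Fixed white round lamp base, 170 mm disc 12 mm high, toggle switch, arm folded flat. At its centre a bayonet collar, 104 mm outside, top 40 mm above the desk; its dark steel lip has a 62 mm opening and two lug gaps, about 34 mm wide, on the base's +x and -x sides. Play of the cartridge there: 7 mm each way, 12 degrees. Origin: centre of underside, on the desk, z up.
- socket (a point): Centre of the socket's floor, 12 mm above the desk, axes as lamp. A spring disc (0.7 N/mm) floats an unlocked cartridge's underside 4 to 5 mm above this; pressed home 0. Clockwise from above only: ramps under the lip draw it down over the first 40 degrees, end stops at 70 from the gaps. Locked: underside 2 mm above this, tight under the lip. Held 1 to 2 mm above, it turns freely.
- paperweight: Loose grey look-alike of the cartridge, 0.35 kg: same height, body and grip bar, but no lugs; its foot is a round skirt 62 mm in diameter. To be left alone. Origin: centre of the underside, z up, x along its bar.

How it is judged:
At the end, for the whole second after the job is handed in: The cartridge sits upright (within 8 degrees) in the lamp's socket, within 10 mm of its centre, its underside less than 18 mm above the desk (lugs under the lip), twisted at least 55 of the 70 degrees from the gaps, released and at rest (horizontal distance between cartridge and lamp below 0.01 m and z of cartridge in the frame of lamp below 0.018 m and angle between the x axis of cartridge and the x axis of lamp, either way round above 0.96 rad and angle between cartridge's own z axis and vertical below 0.14 rad and linear speed of cartridge below 0.02 m/s); the robot touches nothing.
It fails at once if the paperweight is shifted by more than 30 mm (distance of paperweight from where it was at the start of the episode above 0.03 m).
It also fails if it takes over 42 s, if anything falls off the work surface, if the arm or the gripper's body presses on something with over 40 N, if the wrist force passes 120 N, or if a joint passes its speed limit or range.

## Working session

There is one attempt and no reset: what is moved stays moved. The work goes in short steps, Python scripts to look and compute and a shell command to move; the robot and the scene stay as the last step left them, time stands still between calls to the robot, and variables do not carry over. Pictures are saved under pics/ and viewed, at most 10 in all, crops included, and the job is handed in when it is done.

```bash
ls; mkdir -p pics; cat > h.py <<'E'
import numpy as np, cv2
from workcell import r
from scipy.spatial.transform import Rotation as Ro
def cloud(c, T=None):
    z=c["z_map"].astype(float); v,u=np.mgrid[:480,:640]; K=c["K"]
    P=np.stack([(u-K[0,2])/K[0,0]*z,(v-K[1,2])/K[1,1]*z,z],-1)
    if T is None: W=(P-np.array(c["t"]).ravel())@np.array(c["R"])
    else: W=P@T[:3,:3].T+T[:3,3]
    W[z<=0]=np.nan
    return W
def wrist():
    s=r.state(); c=r.read_camera("wrist")
    T=np.eye(4); T[:3,:3]=Ro.from_quat(s["tcp_rot"]).as_matrix(); T[:3,3]=s["eef_pos"]
    return c, cloud(c,T@np.array(c["tool_from_camera"])), s
E
python3 - <<'E'
from h import *
print(r.tcp_to_grasp, r.state())
for n in ("scene","side"):
    c=r.read_camera(n); cv2.imwrite(f"pics/{n}0.png",c["frame"]); W=cloud(c); np.save(n,W)
    R=np.array(c["R"]); print(n,"cam pos",-R.T@np.array(c["t"]).ravel(), c["K"][0])
E
```

```text
pics
0.0539 {'clock': 0.0, 'joint_pos': array([-1.12199579e+00,  2.41424314e-01,  3.72307726e-03,  1.33515801e+00,
       -2.03894015e-05,  1.57077282e+00]), 'joint_velocities': array([-0.00069109,  0.0003975 ,  0.00046167, -0.0005275 , -0.00114218,
        0.00138185]), 'joint_torque': array([-2.77032465e-03, -3.72319007e+01,  2.52408940e+01,  1.69429363e-02,
       -2.55103005e-04,  4.82575899e-06]), 'eef_pos': array([ 0.216736  , -0.45006597,  0.30300667]), 'tcp_rot': array([ 9.74924599e-01,  2.22533060e-01, -2.39449510e-04, -1.00333312e-03]), 'contact_force': array([ 0.68369156, -0.47727678, -0.25634637]), 'torque': array([ 0.06135051, -0.01622451,  0.02827854]), 'grip_force': 0.0, 'finger_gap': 1.003979586597823}
scene cam pos [ 1.26752793 -0.20881427  0.75992215] [620.24990834   0.         322.632123  ]
side cam pos [ 0.31179351 -0.47413249  0.47917874] [469.34585757   0.         316.05144568]
```

View pics/scene0.png

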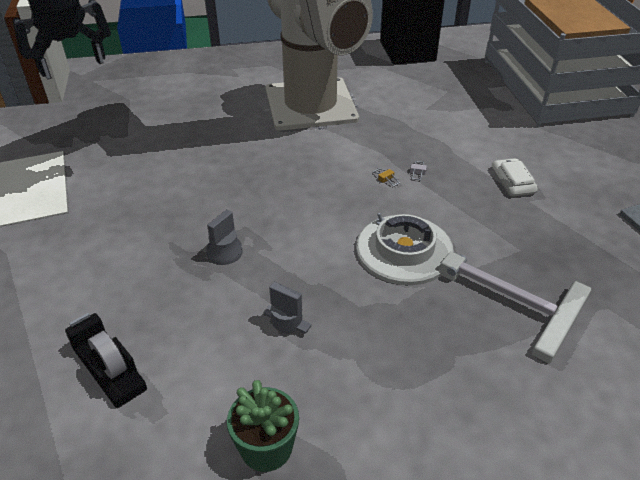

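View pics/side0.png

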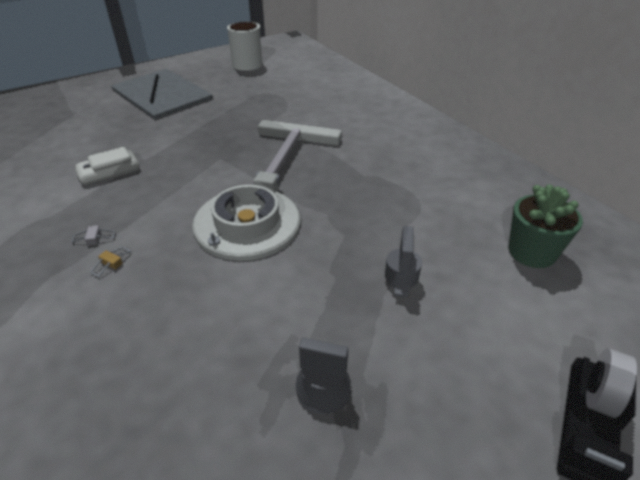

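The scene view shows the cartridge with its lugs at about (287,312), the paperweight with its round skirt at (223,240), and the lamp collar at (405,240). In the side view they are at (403,265), (325,375) and (247,212).

```bash
cat >> h.py <<'E'
def bar(W,m,lo=.074,hi=.086):
    s=m&(W[...,2]>lo)&(W[...,2]<hi); p=W[s][:,:2].astype(np.float32)
    (c,wh,a)=cv2.minAreaRect(p); b=cv2.boxPoints((c,wh,a)); e=[b[1]-b[0],b[2]-b[1]]; L=max(e,key=np.linalg.norm)
    return len(p),np.round(c,4),np.round(sorted(wh),4),round(np.degrees(np.arctan2(L[1],L[0]))%180,1)
def circ(p):
    for k in range(4):
        A=np.c_[2*p,np.ones(len(p))]; x=np.linalg.lstsq(A,(p**2).sum(1),rcond=None)[0]
        R=np.sqrt(x[2]+x[0]**2+x[1]**2); d=np.abs(np.linalg.norm(p-x[:2],axis=1)-R); p=p[d<max(.003,2*np.median(d))]
    return np.round(x[:2],4),round(R,4),len(p)
E
python3 - <<'E'
from h import *
def box(W,a,b,c,d):
    m=np.zeros((480,640),bool); m[c:d,a:b]=1; return m
for n,B in (("scene",dict(cart=(255,325,275,345),pap=(195,250,200,270),lamp=(345,460,200,290))),("side",dict(cart=(375,430,220,300),pap=(285,365,330,415),lamp=(185,305,175,265)))):
    W=np.load(n+".npy")
    for k in ("cart","pap"):
        m=box(W,*B[k]); 
        print(n,k,bar(W,m),"maxz",np.nanmax(W[m][:,2]))
    m=box(W,*B["lamp"]); z=W[...,2]
    p=W[m&(z>.036)&(z<.045)][:,:2]; c,R,N=circ(p); print(n,"collar top ~r41?",c,R,N)
    p=W[m&(z>.008)&(z<.016)][:,:2]; print("disc pts centre", [np.round(v,4) for v in cv2.minEnclosingCircle(p.astype(np.float32))])
# lugs scene
W=np.load("scene.npy");m=box(W,255,325,275,345);z=W[...,2]
print("lug",np.round(cv2.minAreaRect(W[m&(z>.012)&(z<.022)][:,:2].astype(np.float32))[0],4))
E
```

```text
scene cart (306, array([ 0.6466, -0.1493]), array([0.0167, 0.0509]), np.float32(52.1)) maxz 0.08307729300489722
scene pap (217, array([ 0.4653, -0.2324]), array([0.016 , 0.0522]), np.float32(132.1)) maxz 0.08382054889880991
scene collar top ~r41? [0.5195 0.0779] 0.0463 725
disc pts centre [array([0.5279, 0.0859]), np.float64(0.0967)]
side cart (319, array([ 0.646 , -0.1493]), array([0.0139, 0.0506]), np.float32(50.1)) maxz 0.08212082084131865
side pap (694, array([ 0.4654, -0.2339]), array([0.0156, 0.0498]), np.float32(134.6)) maxz 0.0825618373124958
side collar top ~r41? [0.5176 0.0763] 0.0472 776
disc pts centre [array([0.5277, 0.0808]), np.float64(0.0948)]
lug [ 0.6522 -0.1541]
```

```bash
python3 - <<'E'
from h import *
c=r.read_camera("wrist"); print(np.round(c["tool_from_camera"],3),c["K"][0])
for n in ("scene","side"):
    W=np.load(n+".npy"); z=W[...,2]; d=W[...,:2]-np.array([.5185,.077]); q=np.hypot(*np.moveaxis(d,-1,0)); a=np.degrees(np.arctan2(d[...,1],d[...,0]))
    for lo,hi in ((.034,.040),(.041,.052)):
        s=(z>.034)&(z<.046)&(q>lo)&(q<hi); print(n,lo,np.histogram(a[s],36,(-180,180))[0])
E
```

```text
[[-0.    -0.955 -0.296  0.075]
 [ 1.     0.    -0.001 -0.   ]
 [ 0.001 -0.296  0.955 -0.07 ]
 [ 0.     0.     0.     1.   ]] [332.94620495   0.         327.8570966 ]
scene 0.034 [ 6 11 10 10  0  0  0  0  0  4  6  9 11 10  9  9 12  8  8  8 12  6  0  0
  0  0  0  2 14  9 10  9  8  9 11  7]
scene 0.041 [15 17 19 22 15 11 12 14 14 17 23 26 26 28 31 30 31 32 32 24 29 20 11 12
 11 10 17 22 24 19 18 20 19 19 15 19]
side 0.034 [12 10 12 15  0  0  0  0  0  4 18 11 10 11 10  9 10  9  6 11  7  8  0  0
  0  0  0  0  6 11 11  8 11 10 10 11]
side 0.041 [31 34 35 40 33 31 33 33 31 32 35 36 31 26 27 19 20 22 17 20 17 17 22 26
 27 27 27 27 17 20 21 20 21 25 22 28]
```

```bash
python3 -m inch '[[[0.43,0.3,-0.05,0,0,0.57,1],[0.43,0.3,-0.05,0,0,0.57,1],[0.43,0.3,-0.05,0,0,0.57,1],[0.43,0.3,-0.05,0,0,0.57,1],[0.43,0.3,-0.05,0,0,0.57,1],[0.43,0.3,-0.05,0,0,0.57,1],[0.43,0.3,-0.05,0,0,0.57,1],[0.43,0.3,-0.05,0,0,0.57,1],[0.43,0.3,-0.05,0,0,0.57,1],[0.43,0.3,-0.05,0,0,0.57,1],[0.43,0.3,-0.05,0,0,0.57,1],[0.43,0.3,-0.05,0,0,0.57,1],[0.43,0.3,-0.05,0,0,0.57,1]]]'; python3 -c "
from h import *
print(r.state()['joint_pos'])"
```

```text
clock: 1.45
eef_pos: [0.6473, -0.1493, 0.2524]
tcp_rot: [0.435, 0.9, -0.0, -0.001]
contact_force: [-0.4, 0.6, 0.7]
finger_gap: 0.996
grip_force: 0.0
[-2.26618174e-01  6.00447050e-01  4.18271566e-01  1.39089539e+00
 -1.43999175e-04  6.73771738e-01]
```

```bash
python3 -m inch '[[[0,0,0,0,0,0.57,1],[0,0,0,0,0,0.57,1],[0,0,0,0,0,0.57,1],[0,0,0,0,0,0.57,1],[0,0,0,0,0,0.57,1],[0,0,0,0,0,0.57,1],[0,0,0,0,0,0.57,1],[0,0,0,0,0,0.57,1],[0,0,0,0,0,0.57,1],[0,0,0,0,0,0.57,1],[0,0,0,0,0,0.57,1],[0,0,0,0,0,0.57,1],[0,0,0,0,0,0.57,1]]]'; python3 - <<'E'
from h import *
c,W,s=wrist(); cv2.imwrite("pics/w1.png",c["frame"])
m=np.hypot(W[...,0]-.646,W[...,1]+.149)<.06
print(bar(W,m),np.nanmax(W[m][:,2]),s["joint_pos"][5])
z=W[...,2]; p=W[m&(z>.008)&(z<.022)][:,:2].astype(np.float32); b=cv2.minAreaRect(p); print(b)
q=Ro.from_quat(s["tcp_rot"]).as_matrix(); print(np.degrees(np.arctan2(q[1,0],q[0,0])))
E
```

```text
clock: 2.75
eef_pos: [0.6463, -0.1513, 0.254]
tcp_rot: [-0.428, 0.904, 0.0, -0.0]
contact_force: [-0.1, -0.2, -0.2]
finger_gap: 1.0
grip_force: 0.0
(1124, array([ 0.6455, -0.1489]), array([0.014, 0.05 ]), np.float32(48.8)) 0.28371588251753044 -1.1142020824331675
((0.6423273086547852, -0.15036973357200623), (0.07284766435623169, 0.04280906915664673), 66.1356430053711)
-129.33464324837988
```

View pics/w1.png

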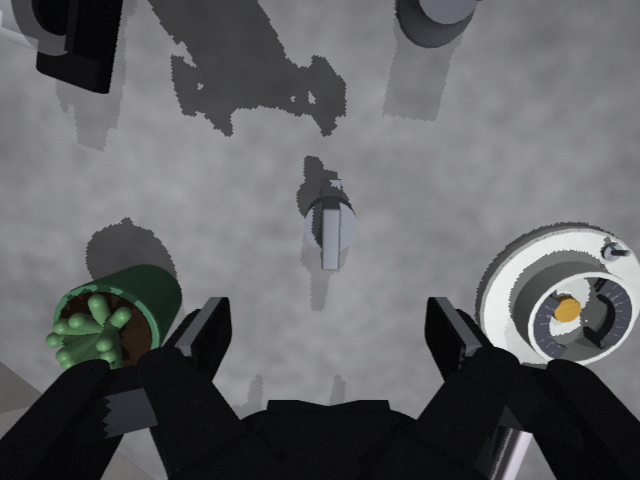

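The wrist view has the cartridge's bar at (331,235), centred between the fingers, and the lamp's collar with its gaps at (590,310). The bar measures 14 x 50 mm as it should, so I descend and grip.

```bash
python3 -m inch '[[[-0.001,0.002,-0.134,0,0,-0.006,1],[-0.001,0.002,-0.134,0,0,-0.006,1],[-0.001,0.002,-0.134,0,0,-0.006,1],[-0.001,0.002,-0.134,0,0,-0.006,1],[-0.001,0.002,-0.134,0,0,-0.006,1],[-0.001,0.002,-0.134,0,0,-0.006,0],[-0.001,0.002,-0.134,0,0,-0.006,0],[-0.001,0.002,-0.134,0,0,-0.006,0],[-0.001,0.002,-0.134,0,0,-0.006,0],[-0.001,0.002,-0.134,0,0,-0.006,0],[-0.001,0.002,-0.134,0,0,-0.006,0],[-0.001,0.002,-0.134,0,0,-0.006,0],[-0.001,0.002,-0.134,0,0,-0.006,0]]]' 70
```

```text
clock: 4.1
eef_pos: [0.6463, -0.1485, 0.1208]
tcp_rot: [-0.421, 0.907, -0.0, 0.001]
contact_force: [-0.5, 0.9, 5.2]
finger_gap: 0.148
grip_force: 69.1
```

```bash
python3 -m inch '[[[0,0,0.13,0,0,0,0],[0,0,0.13,0,0,0,0],[0,0,0.13,0,0,0,0],[0,0,0.13,0,0,0,0],[-0.06,0.11,0.13,0,0,0,0],[-0.06,0.11,0.13,0,0,0,0],[-0.06,0.11,0.13,0,0,0,0],[-0.06,0.11,0.13,0,0,0,0]]]'; python3 - <<'E'
from h import *
c,W,s=wrist(); cv2.imwrite("pics/w2.png",c["frame"]); print(s["eef_pos"],s["finger_gap"],s["contact_force"])
z=W[...,2]; m=np.hypot(W[...,0]-.5185,W[...,1]-.077)<.07
p=W[m&(z>.036)&(z<.045)][:,:2]; print(circ(p))
C=circ(p)[0]; f=c["frame"].max(-1); d=W[...,:2]-C; q=np.hypot(d[...,0],d[...,1]); a=np.degrees(np.arctan2(d[...,1],d[...,0]))
sel=(z>.034)&(z<.046)&m
for lo,hi in ((.033,.039),(.043,.051)): print(np.histogram(a[sel&(q>lo)&(q<hi)],72,(-180,180))[0])
print(np.histogram(q[sel],12,(.025,.055)))
T=np.eye(4)
# cartridge held: bar and lugs
m=np.hypot(W[...,0]-s["eef_pos"][0],W[...,1]-s["eef_pos"][1])<.06
zt=s["eef_pos"][2]-.04
for h in (.08,.074,.04,.016): 
    k=m&(np.abs(z-(zt-.08+h))<.004)
    if k.sum()>20: print(h,k.sum(),cv2.minAreaRect(W[k][:,:2].astype(np.float32)))
E
```

```text
clock: 4.9
eef_pos: [0.5829, -0.0353, 0.2473]
tcp_rot: [-0.423, 0.906, 0.002, -0.003]
contact_force: [0.5, -0.9, -2.3]
finger_gap: 0.15
grip_force: 69.8
[ 0.58293966 -0.03526197  0.24728089] 0.14951110573262277 [ 0.52021967 -0.9331115  -2.30900674]
(array([0.5173, 0.0773]), np.float64(0.0463), 3371)
[24 23 24 21 26 23 35 15  0  0  0  0  0  0  0  0  0  0  1 13 27 22 20 24
 22 21 22 20 22 23 22 20 24 17 22 18 21 17 22 18 22 18 18  7  0  0  0  0
  0  0  0  0  0  0  0  6 17 21 20 22 21 23 21 24 21 24 21 21 23 22 21 22]
[40 41 41 41 40 45 47 34 34 37 37 37 40 43 41 41 42 41 47 41 42 51 50 50
 49 47 44 42 44 43 40 41 35 32 38 32 35 34 32 35 32 32 30 25 31 33 36 30
 37 34 36 36 35 37 44 46 38 33 34 36 35 34 37 34 38 40 36 40 39 38 39 43]
(array([  0,   5, 360, 415, 437, 470, 510, 522, 867, 966, 721,  15]), array([0.025 , 0.0275, 0.03  , 0.0325, 0.035 , 0.0375, 0.04  , 0.0425,
       0.045 , 0.0475, 0.05  , 0.0525, 0.055 ]))
0.08 4595 ((0.5797937512397766, -0.035080842673778534), (0.04914150759577751, 0.036648765206336975), 74.15594482421875)
0.074 1008 ((0.5830269455909729, -0.0380815789103508), (0.048967380076646805, 0.03634067624807358), 24.60232162475586)
0.04 1958 ((0.5750672817230225, -0.0433090403676033), (0.029220759868621826, 0.048015277832746506), 48.87711715698242)
0.016 1201 ((0.5666224360466003, -0.052704937756061554), (0.03221584111452103, 0.04575040191411972), 48.910064697265625)
```

View pics/w2.png

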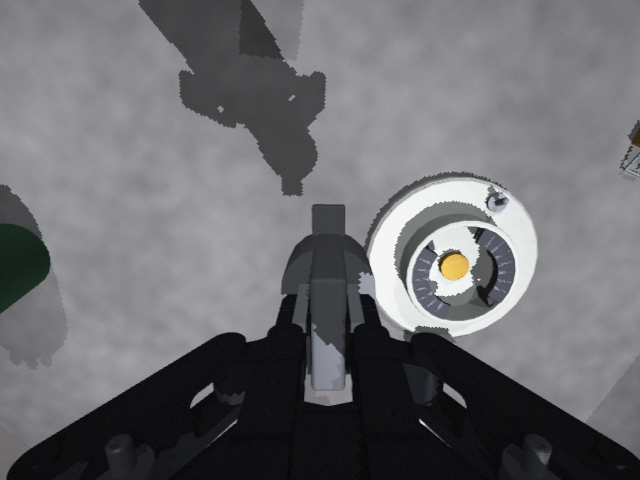

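The cartridge is held straight in the fingers and bar angle matches the tool. The collar is at (460,270), with gaps at 66.5° and -113.7°. I now go above it and turn 17°.

```bash
python3 -m inch '[[[-0.068,0.116,-0.04,0,0,0.094,0],[-0.068,0.116,-0.04,0,0,0.094,0],[-0.068,0.116,-0.04,0,0,0.094,0],[-0.068,0.116,-0.04,0,0,0.094,0],[-0.068,0.116,-0.04,0,0,0.094,0],[-0.068,0.116,-0.04,0,0,0.094,0]]]'; python3 - <<'E'
from h import *
c,W,s=wrist(); cv2.imwrite("pics/w3.png",c["frame"])
q=Ro.from_quat(s["tcp_rot"]).as_matrix(); print(s["eef_pos"],np.degrees(np.arctan2(q[1,0],q[0,0]))%180, q[:,2])
for n in ("scene","side"):
    c=r.read_camera(n); W=cloud(c); z=W[...,2]; zt=s["eef_pos"][2]-.1208
    m=np.hypot(W[...,0]-s["eef_pos"][0],W[...,1]-s["eef_pos"][1])<.06
    k=m&(z>zt+.005)&(z<zt+.02); print(n,k.sum(),cv2.minAreaRect(W[k][:,:2].astype(np.float32)))
    k=m&(z>zt+.022)&(z<zt+.038); print("body",circ(W[k][:,:2]))
    if n=="side": cv2.imwrite("pics/s3.png",cv2.resize(c["frame"][100:300,120:380],None,fx=2.5,fy=2.5))
E
```

```text
clock: 5.55
eef_pos: [0.519, 0.0765, 0.2096]
tcp_rot: [-0.549, 0.836, -0.0, 0.0]
contact_force: [0.4, -0.3, -2.3]
finger_gap: 0.151
grip_force: 70.3
[0.51897727 0.07647512 0.2096387 ] 66.66254845640633 [ 5.55002519e-04 -6.12064250e-04 -9.99999659e-01]
scene 323 ((0.5266584753990173, 0.07273326814174652), (0.07780726253986359, 0.03643473982810974), 66.6250228881836)
body (array([0.52  , 0.0757]), np.float64(0.0229), 206)
side 275 ((0.5108662843704224, 0.05440856143832207), (0.0354127399623394, 0.04611741006374359), 66.01118469238281)
body (array([0.5201, 0.0753]), np.float64(0.0232), 319)
```

View pics/s3.png

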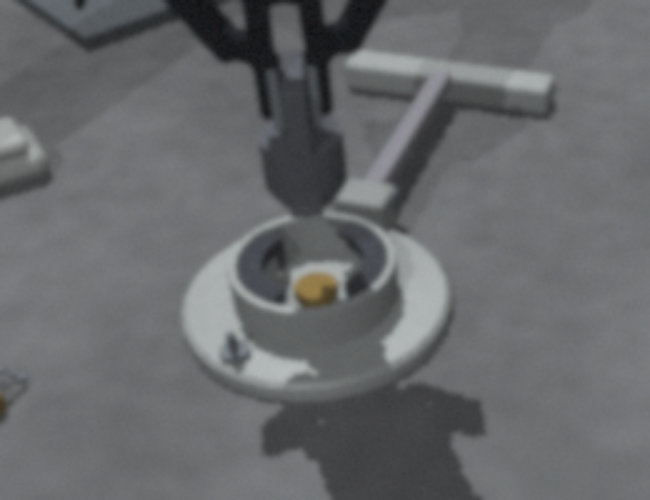

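The side view has the cartridge held above the collar, with the open gaps in line with its lugs. I lower it, correcting by 1.5 mm.

```bash
python3 -m inch '[[[-0.0015,0.0015,-0.02,0,0,0,0],[-0.0015,0.0015,-0.035,0,0,0,0],[-0.0015,0.0015,-0.045,0,0,0,0],[-0.0015,0.0015,-0.055,0,0,0,0],[-0.0015,0.0015,-0.063,0,0,0,0],[-0.0015,0.0015,-0.068,0,0,0,0],[-0.0015,0.0015,-0.07,0,0,0,0],[-0.0015,0.0015,-0.07,0,0,0,0]]]'
```

```text
clock: 6.5
eef_pos: [0.5165, 0.079, 0.1399]
tcp_rot: [-0.55, 0.835, -0.0, -0.0]
contact_force: [-0.3, -0.4, -2.9]
finger_gap: 0.157
grip_force: 70.4
```

```bash
python3 -m inch '[[[0.001,-0.001,-0.002,0,0,0,0],[0.001,-0.001,-0.004,0,0,0,0],[0.001,-0.001,-0.006,0,0,0,0],[0.001,-0.001,-0.006,0,0,0,0],[0.001,-0.001,-0.006,0,0,0,0]]]'
```

```text
clock: 7.0
eef_pos: [0.518, 0.0781, 0.1345]
tcp_rot: [-0.55, 0.835, -0.0, 0.001]
contact_force: [0.0, 0.8, 1.8]
finger_gap: 0.152
grip_force: 70.9
```

```bash
python3 -m inch '[[[0,0,-0.0003,0,0,-0.03,0],[0,0,-0.0003,0,0,-0.07,0],[0,0,-0.0003,0,0,-0.11,0],[0,0,-0.0003,0,0,-0.15,0],[0,0,-0.0003,0,0,-0.19,0],[0,0,-0.0003,0,0,-0.23,0],[0,0,-0.0003,0,0,-0.27,0],[0,0,-0.0003,0,0,-0.31,0],[0,0,-0.0003,0,0,-0.34,0],[0,0,-0.0003,0,0,-0.36,0],[0,0,-0.0003,0,0,-0.36,0]]]'; python3 -c "
from h import *
s=r.state();q=Ro.from_quat(s['tcp_rot']).as_matrix(); print(s['torque'],np.degrees(np.arctan2(q[1,0],q[0,0]))%180)"
```

```text
clock: 8.1
eef_pos: [0.5179, 0.0779, 0.1341]
tcp_rot: [-0.017, 1.0, -0.0, 0.001]
contact_force: [-0.2, 0.5, 1.7]
finger_gap: 0.15
grip_force: 70.9
[-0.06478162 -0.07739135 -0.03762944] 1.9567867980615574
```

Turned about 65° with no resistance. I continue gently to the stop.

```bash
python3 -m inch '[[[0,0,0,0,0,-0.02,0],[0,0,0,0,0,-0.035,0],[0,0,0,0,0,-0.045,0],[0,0,0,0,0,-0.045,0],[0,0,0,0,0,-0.045,0]]]'; python3 - <<'E'
from h import *
s=r.state();q=Ro.from_quat(s['tcp_rot']).as_matrix(); print(s['torque'],np.degrees(np.arctan2(q[1,0],q[0,0]))%180)
for n in ("scene","side"):
    W=cloud(r.read_camera(n)); z=W[...,2]; m=np.hypot(W[...,0]-.518,W[...,1]-.078)<.035
    k=m&(z>.057)&(z<.062); print(n,k.sum(), cv2.minAreaRect(W[k][:,:2].astype(np.float32)))
E
```

```text
clock: 8.6
eef_pos: [0.5179, 0.0784, 0.1341]
tcp_rot: [0.051, 0.999, 0.0, 0.001]
contact_force: [0.6, 0.2, 3.8]
finger_gap: 0.152
grip_force: 90.3
[-0.07708658 -0.14257914  2.26942504] 174.1407735090529
scene 30 ((0.5360830426216125, 0.074024498462677), (0.022079190239310265, 0.009220617823302746), 34.3992919921875)
side 58 ((0.5167545676231384, 0.07135343551635742), (0.013895994983613491, 0.05014664679765701), 75.09001922607422)
```

The moment rose to 2.3 N m, so it is at the stop. I ease off 2°, release and rise.

```bash
python3 -m inch '[[[0,0,0,0,0,0.011,0],[0,0,0,0,0,0.011,0.8],[0,0,0,0,0,0.011,0.8],[0,0,0,0,0,0.011,0.8],[0,0,0,0,0,0.011,0.8],[0,0,0,0,0,0.011,0.8],[0,0,0,0,0,0.011,0.8],[0,0,0.03,0,0,0.011,0.8],[0,0,0.08,0,0,0.011,0.8],[0,0,0.12,0,0,0.011,0.8],[0,0,0.12,0,0,0.011,0.8],[0,0,0.12,0,0,0.011,0.8]]]'; python3 - <<'E'
from h import *
c,W,s=wrist(); cv2.imwrite("pics/w4.png",c["frame"]); z=W[...,2]
m=np.hypot(W[...,0]-.518,W[...,1]-.078)<.04
k=m&(z>.085)&(z<.105); print("top z",np.median(z[k]),bar(W,m,.088,.102))
E
```

```text
clock: 9.9
eef_pos: [0.518, 0.0781, 0.2548]
tcp_rot: [0.036, 0.999, 0.0, 0.002]
contact_force: [-0.5, 0.8, -0.1]
finger_gap: 0.801
grip_force: 0.0
top z 0.09414497259785452 (1250, array([0.5172, 0.0785]), array([0.014 , 0.0499]), np.float32(178.2))
```

View pics/w4.png

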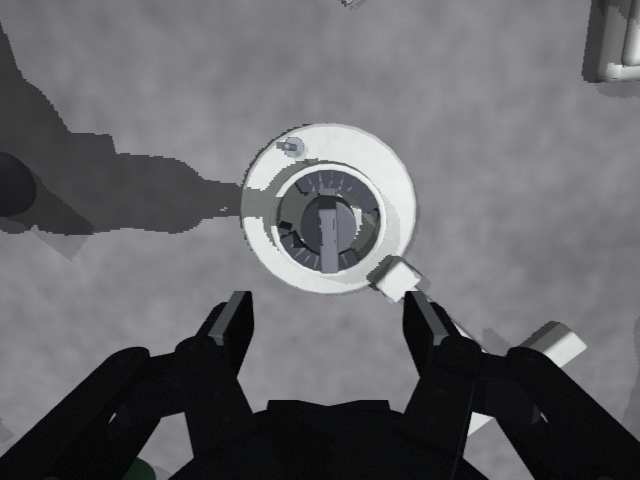

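The cartridge stands in the collar at (330,225). Its top is at 94 mm, so its underside is at 14 mm (locked height), twisted about 68° and about 1 mm off centre, and the fingers are clear.

```bash
python3 -c "
from workcell import r
print(r.sign_off())"
```

```text
the job is handed in; nothing more can be done
None
```

The cartridge is locked in the lamp socket, twisted about 68° of the 70° with its underside 14 mm above the desk, and released; the paperweight was not approached, and I handed the job in at about 10 s on the robot's clock (no verdict was returned).

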